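# Gauge three reamed bushes and reject the one that fails

### The arm

A 6-joint arm with a two-finger parallel gripper is mounted at the origin on a cart in front of the work surface, level with it; the furniture and walls round the work are solid. World frame = base frame: x ahead of the robot, y to its left, z up, the work surface at z = 0. Lengths are in m, angles in rad, forces in N, time in s.
With the tool pointing down it reaches from about 0.375 to 0.9 m from the base axis. Payload 3.1 kg.
Tool frame: the origin (TCP) lies between the finger pads; the fingertips stand 22 mm ahead of it and the grasp point (between the pads) lies 3 mm ahead of it; z points along the fingers, y is the line along which they close (so a half turn about z gives the same grasp; the last joint's range is limited). The gripper opens to 87 mm and grips with 3 to 60 N. Pads are 19 mm wide; open, the fingers measure 117 mm over their backs; the gripper's body (75 mm by 190 mm) begins 51 mm behind the grasp point.
Start: joints at [-1.341, 0.527, 1.433, -0, 1.181, -0.178], TCP at [0.248, -0.574, 0.245] pointing down, gripper open.
Joint ranges: [-3.08, 3.08], [-0.75, 2.2], [0.22, 2.44], [-1.43, 4.57], [0, 2.65], [-2.85, 2.85]. Speed limits (rad/s): [2.79, 2.79, 3.14, 3.14, 3.14, 3.14].

### API

Orientations are given as a unit quaternion [x, y, z, w].
In Python, from rig import robot gives the robot as it stands.
- The arm moves only by the tool move_arm, never from a script. Its argument "series" is text: rows parted by semicolons, each of 6 numbers parted by spaces: the shift along the tool's x, y, z in mm, then the turn, a rotation vector about the tool's x, y, z in degrees. In form: dx dy dz ax ay az; .... A call has 1 to 8 rows; each row is the pose to reach, as a shift and turn from the pose commanded when the call began, along the tool's axes at that moment; what a row does not reach only later rows make up. A row lasts 1/12 s, in which the tool goes at most 41.7 mm and 7.16 degrees, less where a joint would pass 70% of its speed; a pose out of reach is approached as far as the arm can. A call with a gripper value outside its range is refused whole. "jaw" is the opening, from 0 (shut) to 1 (fully open), set as the call begins (left out, the last holds). The fingers move at their own pace and stop on an object; "newtons" is the grip in N (left out, the last holds). Time passes only in rows, so rows that repeat a pose let the fingers close. It gives the time, the measured TCP pose, the force, the opening and the grip force at its end, in the units of the state.
- robot.get_obs(): the state, without advancing time (a new reading comes with each control period).
- robot.camera(name): name is "scene" or "top" or "wrist"; returns a dict with "img" (420x560x3 uint8, red, green, blue), "mtx" (3x3 intrinsics, pixels), "world_to_cam" (4x4, takes a point from world to camera coordinates). Camera axes: x right, y down, z forward; pixel columns grow to the right and rows downward; lengths in m; the calibration is good to about 2 mm. A picture is of the moment at which its call begins. There is no depth.
- robot.hand_in(): hands the job in; it is judged then, once.
Trained networks look in a picture, given as the dict that the camera call returned (one of the last four; its "shot" number tells which), for a name from the list of things; names that differ only in an ending like _2 or _b are one class to them, and where a whole thing is asked for, a point or a joint stands for the part that bears it (a point fixed in the world has none). Each returns a list of dicts, best first, with "p" (0 to 1); they miss things now and then, are a little off and sometimes report something else, mostly with a low value. They report only what shows in the picture. A call takes as long as a camera call.
- robot.search_frame(picture, thing): "xyz" ([x, y, z] in m, in world coordinates, good to about 4 mm: the middle of the surface that is visible of it).
- robot.tip_of(picture, thing): "xyz" ([x, y, z] in m, in world coordinates, good to about 4 mm: a listed point, or the origin of a listed thing).
The state is a dict: "time": time; "q": joint angles; "joint_velocities": joint speeds; "joint_torque": joint torques, N m; "position": TCP position; "tool_rot": TCP orientation; "ft_force": force on the tool from outside, world axes, zero at the start; "moment": the same for the moment, N m; "grip_width": finger opening in m; "grip_force": force on a finger pad.
Only numpy, scipy, OpenCV 4.12 (cv2) and the standard library are available. Lean on these libraries where they do the work, as an engineer would, in place of code of your own. Each camera call takes 0.05 s, during which the arm holds its last target. There are 200 camera calls.

### The job

Take the stepped go/no-go plug gauge from its wooden stand and, working along the row of bronze bushes from the left one to the right one (as the robot sees them), lower it into each bore until it is felt to stop under a light push: in a good bush the whole thin GO length goes in, in the one that was not reamed through it stops part way, and it must never be forced. Put the gauge back into its stand, then set the failed bush down gently, standing upright, in the red reject tray. Leave the good bushes in their nests and the other things on the bench where they are.

Things in the scene. Friction and masses are not known exactly. Their poses are not given: they have to be found in the camera images.
- gauge: plug gauge standing point-down in its stand, 102 mm long, about 0.16 kg. Origin: centre of the pin's flat lower end, 10 mm above the bench; z up along the gauge. From there up: GO length 16 mm in diameter, to 28 mm, its lowest 6 mm tapering to 11 mm; NO-GO length 20 mm in diameter, to 40 mm; red ring; hexagonal handle 22 mm across flats, 42 to 98 mm; x is square to one pair of flats
- gauge_grip (a point): point on the gauge's axis in its hexagonal handle, 76 mm above the tip: where to grip it. A push on a bush of more than 30 N is forcing it
- gauge_stand: fixed wooden block, 64x64x46 mm, with one round socket 23 mm wide and 36 mm deep in the middle of its top. Origin: centre of its underside
- socket (a point): centre of the socket's mouth, on the top of the stand, 46 mm above the bench
- nest_board: fixed grey board, 80x224x12 mm, with a row of three round recesses 5 mm deep, 72 mm apart along its y axis, that hold the bushes' flanges with about 1 mm of play all round. Origin: centre of its underside; +y points to the left end of the row
- mouth_left (a point): centre of the left nest at the height of the mouth (the top face) of a bush that stands in it, 49 mm above the bench; the bush itself may stand about 1 mm beside this
- mouth_middle (a point): the same for the middle nest
- mouth_right (a point): the same for the right nest
- bush_1: one of three like-looking flanged bronze bushes, flange-down in nests: body 40 mm in diameter, 42 mm high over all, flange 54 mm across and 8 mm thick at the foot, about 0.25 kg. Origin: centre of the underside; z up along the bore. Bore 17 mm wide, right through; in the one bush that was not reamed through it narrows to 13 mm part way down, 9 to 20 mm below the mouth. Only the gauge tells which
- bush_2: another of the three bushes, as bush_1 is described; whether its bore goes right through only the gauge tells
- bush_3: another of the three bushes, as bush_1 is described; whether its bore goes right through only the gauge tells
- reject_tray: fixed open red tray, 140x140x34 mm, walls 4 mm thick, empty. Origin: centre of its underside
- tray_floor (a point): centre of the tray's inner floor, about 4 mm above the bench
- tin_grease: bystander: grease tin with a tan lump of grease on top, 90x88x119 mm, at the back. Origin: centre of its underside
- marker: bystander: grey marker pen with a black cap, 17x128x18 mm, lying behind the row. Origin: centre of its underside
- hex_key: bystander: dark hex key, 49x115x8 mm, lying at the front edge. Origin: centre of its underside
- spanner: bystander: steel spanner, 25x157x8 mm, lying at the right front. Origin: centre of its underside
- screwdriver: bystander: screwdriver with an orange handle, 26x215x25 mm, lying behind the red tray. Origin: centre of its underside
- pliers: bystander: pliers with red handles, 51x190x13 mm, lying at the bench's front edge. Origin: centre of its underside

How it is judged:
On the way, in this order (a step that is already met when the one before it is completed fails the run):
1. the gauge has been lowered into the left bush under a light push (over 2 N) as far as it goes (the GO length fully in, or down to the step of the bush that is not reamed through) ((contact force between gauge and bush_1 above 2 N or contact force between gauge and bush_2 above 2 N or contact force between gauge and bush_3 above 2 N) and horizontal distance between gauge and mouth_left below 0.006 m and (z of gauge in the frame of mouth_left below -0.0245 m or (horizontal distance between bush_2 and mouth_left below 0.012 m and z of gauge in the frame of mouth_left below -0.009 m))), for 0.05 s.
2. the gauge has been lowered into the middle bush under a light push (over 2 N) as far as it goes (the GO length fully in, or down to the step of the bush that is not reamed through) ((contact force between gauge and bush_1 above 2 N or contact force between gauge and bush_2 above 2 N or contact force between gauge and bush_3 above 2 N) and horizontal distance between gauge and mouth_middle below 0.006 m and (z of gauge in the frame of mouth_middle below -0.0245 m or (horizontal distance between bush_2 and mouth_middle below 0.012 m and z of gauge in the frame of mouth_middle below -0.009 m))), for 0.05 s.
3. the gauge has been lowered into the right bush under a light push (over 2 N) as far as it goes (the GO length fully in, or down to the step of the bush that is not reamed through) ((contact force between gauge and bush_1 above 2 N or contact force between gauge and bush_2 above 2 N or contact force between gauge and bush_3 above 2 N) and horizontal distance between gauge and mouth_right below 0.006 m and (z of gauge in the frame of mouth_right below -0.0245 m or (horizontal distance between bush_2 and mouth_right below 0.012 m and z of gauge in the frame of mouth_right below -0.009 m))), for 0.05 s.
4. the gauge is back in its stand and let go (horizontal distance between gauge and socket below 0.006 m and z of gauge in the frame of socket below -0.03 m and angle between gauge's own z axis and vertical below 0.15 rad and contact force between the fingers and gauge below 0.1 N), for 0.2 s.
At the end, for the whole second after the job is handed in: the bush that is not reamed through stands upright (within 0.15 rad) and still on the floor of the red tray; the two good bushes sit flat in nests of the board (within 6 mm of a nest's centre, underside below 10 mm); the gauge stands in its socket, tip at least 30 mm below the socket's mouth (horizontal distance between bush_2 and tray_floor below 0.055 m and z of bush_2 in the frame of tray_floor below 0.006 m and angle between each of bush_2, gauge's own z axis and vertical below 0.15 rad and linear speed of bush_2 below 0.02 m/s and horizontal distance between gauge and socket below 0.006 m and z of gauge in the frame of socket below -0.03 m and (horizontal distance between bush_1 and mouth_left below 0.006 m or horizontal distance between bush_1 and mouth_middle below 0.006 m or horizontal distance between bush_1 and mouth_right below 0.006 m) and (horizontal distance between bush_3 and mouth_left below 0.006 m or horizontal distance between bush_3 and mouth_middle below 0.006 m or horizontal distance between bush_3 and mouth_right below 0.006 m) and height (world z) of each of bush_1, bush_3 below 0.01 m and angle between each of bush_1, bush_3's own z axis and vertical below 0.08 rad); the robot touches nothing.
It fails at once if the gauge is forced: pressed on a bush with more than 30 N (contact force between gauge and bush_1 above 30 N or contact force between gauge and bush_2 above 30 N or contact force between gauge and bush_3 above 30 N).
It fails at once if the failed bush is dropped or slammed into the tray (more than 40 N) (contact force between bush_2 and reject_tray above 40 N).
It fails at once if a good bush is lifted out of its nest (height (world z) of any of bush_1, bush_3 above 0.022 m).
It fails at once if a bystander is knocked more than 40 mm away (distance of any of tin_grease, marker, hex_key, spanner, screwdriver, pliers from where it was at the start of the episode above 0.04 m).
It also fails if it takes over 67 s, if anything falls off the work surface, if the arm or the gripper's body presses on something with over 40 N, if the wrist force passes 120 N, or if a joint passes its speed limit or range.

## Working session

There is one attempt and no reset: what is moved stays moved. The work goes in short steps, Python scripts to look and compute and a tool call to move; the robot and the scene stay as the last step left them, time stands still between calls to the robot, and variables do not carry over. Pictures are saved under pics/ and viewed, at most 10 in all, crops included, and the job is handed in when it is done.

Besides the shell and the picture viewer there is one more tool, called after "Emit:" by a JSON object that holds its "name" and its "arguments". move_arm: Moves the arm, as the interface text tells. Its arguments: {"type":"object","properties":{"series":{"type":"string"},"jaw":{"type":"number"},"newtons":{"type":"number"}},"required":["series"]}

```bash
mkdir -p pics; cat > h.py <<'E'
from rig import robot
import numpy as np, cv2
from scipy.spatial.transform import Rotation as R
def save(p,n): cv2.imwrite('pics/'+n+'.png',p['img'][:,:,::-1])
def proj(p,X):
    X=np.atleast_2d(X); c=(p['world_to_cam'][:3,:3]@X.T).T+p['world_to_cam'][:3,3]
    u=(p['mtx']@c.T).T; return u[:,:2]/u[:,2:]
def ray(p,uv,z):
    W=p['world_to_cam'];Rm=W[:3,:3];o=-Rm.T@W[:3,3]
    d=Rm.T@np.linalg.solve(p['mtx'],[uv[0],uv[1],1]); return o+d*(z-o[2])/d[2]
def totool(target):
    o=robot.get_obs(); return R.from_quat(o['tool_rot']).inv().apply(np.array(target)-o['position'])*1000
E
python3 - <<'E'
from h import *
o=robot.get_obs(); print(o['position'],R.from_quat(o['tool_rot']).as_matrix().round(3),o['time'])
for n in ['top','scene']:
    p=robot.camera(n); save(p,n+'0')
    for t in ['gauge','gauge_grip','socket','mouth_left','mouth_middle','mouth_right','bush_1','reject_tray','tray_floor','nest_board']:
        print(n,t,[(np.round(d['xyz'],4).tolist(),round(d['p'],2)) for d in robot.tip_of(p,t)[:3]])
E
```

```text
[ 0.24772827 -0.57306748  0.24357917] [[ 0.918  0.397 -0.   ]
 [ 0.397 -0.918  0.002]
 [ 0.    -0.002 -1.   ]] 0.0
top gauge [([0.4007, -0.202, 0.0103], 0.65)]
top gauge_grip [([0.402, -0.199, 0.0869], 0.61), ([0.7105, -0.306, -0.0017], 0.26)]
top socket [([0.4, -0.1983, 0.0489], 0.75)]
top mouth_left [([0.5037, 0.0388, 0.0503], 0.81)]
top mouth_middle [([0.5063, -0.0312, 0.052], 0.88)]
top mouth_right [([0.515, -0.1034, 0.0468], 0.8), ([0.3586, -0.3551, 0.0048], 0.6), ([0.3973, -0.1995, 0.046], 0.53)]
top bush_1 [([0.5104, -0.0339, 0.0051], 0.91), ([0.521, -0.1023, 0.004], 0.87), ([0.5018, 0.0404, 0.0098], 0.78)]
top reject_tray [([0.5756, -0.2675, -0.0022], 0.62), ([0.5035, 0.0433, 0.0065], 0.5)]
top tray_floor [([0.5782, -0.2704, 0.0049], 0.95), ([0.7093, -0.306, -0.0015], 0.21)]
top nest_board [([0.5104, -0.0345, -0.0009], 0.86)]
scene gauge []
scene gauge_grip [([0.3993, -0.1992, 0.0857], 0.38)]
scene socket [([0.3996, -0.1988, 0.0475], 0.51)]
scene mouth_left [([0.5036, 0.0356, 0.0427], 0.84)]
scene mouth_middle [([0.5069, -0.0299, 0.0534], 0.94)]
scene mouth_right []
scene bush_1 [([0.502, 0.0361, 0.0054], 0.94), ([0.5072, -0.0338, 0.0113], 0.52)]
scene reject_tray [([0.3624, -0.3531, -0.0013], 0.7), ([0.5146, -0.0385, -0.0003], 0.28)]
scene tray_floor []
scene nest_board [([0.5112, -0.0336, -0.0021], 0.86), ([0.3633, -0.3548, 0.0017], 0.61)]
```

View pics/top0.png

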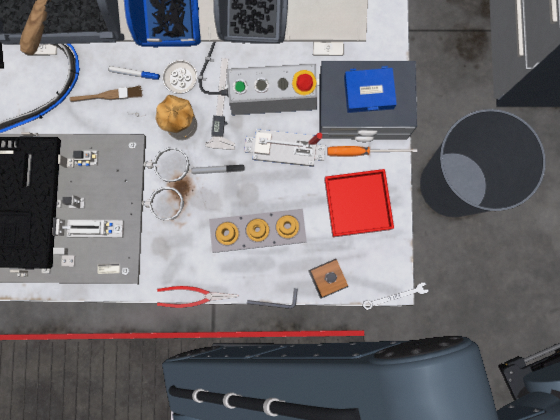

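View pics/scene0.png

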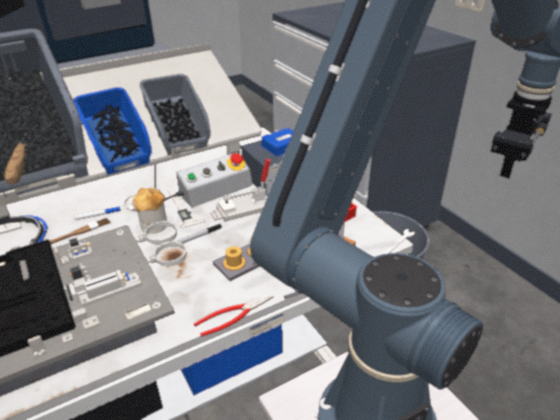

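The top view shows the stand with the gauge at (328,279), bushes at (228,233), (258,229) and (288,226), and the tray at (360,203). In the scene view the arm hides the stand. I'll move above the gauge.

Emit:
{"name": "move_arm", "arguments": {"series": "288 -282 0 0 0 0;288 -282 0 0 0 0;288 -282 0 0 0 0;288 -282 0 0 0 0;288 -282 0 0 0 0;288 -282 0 0 0 0;288 -282 0 0 0 0;288 -282 0 0 0 0", "jaw": 1}}

```text
time: 1.77
position: [0.3745, -0.2634, 0.2448]
tool_rot: [0.979, 0.202, 0.0, 0.0]
ft_force: [1.3, -0.3, 0.1]
grip_width: 0.0872
grip_force: 0.0
```

```bash
python3 - <<'E'
from h import *
o=robot.get_obs(); print(o['position'],o['time'],R.from_quat(o['tool_rot']).as_matrix().round(3),o['ft_force'])
p=robot.camera('wrist'); save(p,'w1')
W=p['world_to_cam'];print('cam',-W[:3,:3].T@W[:3,3])
for t in ['gauge','gauge_grip','socket','gauge_stand']:
    print(t,[(np.round(d['xyz'],4).tolist(),round(d['p'],2)) for d in robot.tip_of(p,t)[:3]])
E
```

```text
[ 0.37446858 -0.26342422  0.24482979] 1.7667 [[ 0.918  0.396  0.001]
 [ 0.396 -0.918 -0.   ]
 [ 0.     0.001 -1.   ]] [ 1.31743284 -0.30571432  0.09090719]
cam [ 0.44393893 -0.23261789  0.38502049]
gauge [([0.4026, -0.2033, 0.007], 0.94)]
gauge_grip []
socket [([0.3937, -0.2027, 0.0491], 0.59), ([0.4015, -0.1989, 0.0005], 0.5)]
gauge_stand [([0.4011, -0.2019, -0.004], 0.85)]
```

View pics/w1.png

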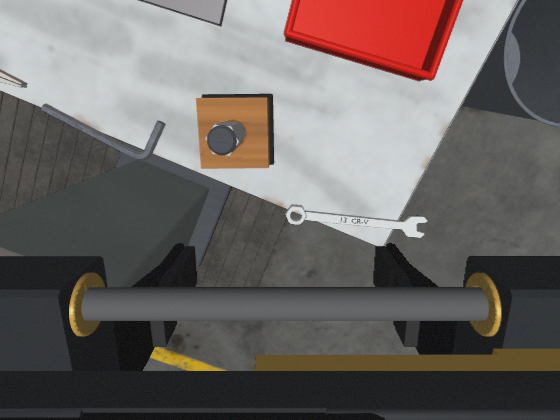

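The stand is at about (235,132) with its edges nearly along the image axes, and the gauge top is at (222,139). I'll move closer to see the hex flats.

Emit:
{"name": "move_arm", "arguments": {"series": "20 -48 50 0 0 0;20 -48 50 0 0 0;20 -48 50 0 0 0;20 -48 50 0 0 0"}}

```text
time: 2.35
position: [0.3725, -0.2136, 0.1936]
tool_rot: [0.979, 0.202, -0.001, -0.001]
ft_force: [-0.4, 0.0, 0.3]
grip_width: 0.0873
grip_force: 0.0
```

```bash
python3 - <<'E'
from h import *
o=robot.get_obs(); print(o['position'],o['time'],R.from_quat(o['tool_rot']).as_matrix().round(3),o['ft_force'])
p=robot.camera('wrist'); 
for t in ['gauge','gauge_grip','socket','gauge_stand']:
    print(t,[(np.round(d['xyz'],4).tolist(),round(d['p'],2)) for d in robot.tip_of(p,t)[:3]])
u=proj(p,[0.4,-.2,.11])[0].astype(int);print(u)
x0,y0=max(u[0]-80,0),max(u[1]-70,0);c=p['img'][y0:y0+140,x0:x0+160]
print(x0,y0);cv2.imwrite('pics/w2.png',cv2.resize(c,None,fx=4,fy=4,interpolation=cv2.INTER_CUBIC)[:,:,::-1])
np.save('w2.npy',p,allow_pickle=True)
E
```

```text
[ 0.37250838 -0.21355444  0.19360193] 2.35 [[ 0.918  0.396 -0.002]
 [ 0.396 -0.918  0.002]
 [-0.001 -0.002 -1.   ]] [-0.37657924  0.03918524  0.34920768]
gauge [([0.4008, -0.2001, 0.0079], 0.66)]
gauge_grip [([0.3958, -0.2051, 0.0848], 0.75)]
socket [([0.3915, -0.2026, 0.0489], 0.66)]
gauge_stand [([0.3987, -0.2008, -0.0002], 0.96), ([0.3583, -0.3559, -0.002], 0.52)]
[283 176]
203 106
```

View pics/w2.png

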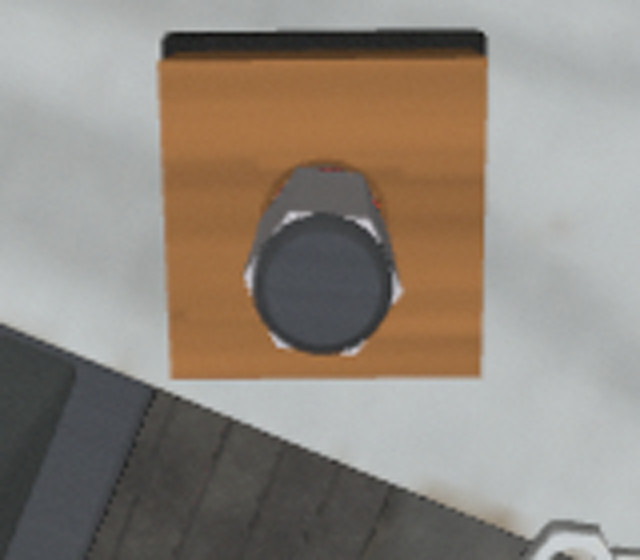

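The crop shows hex corners at left (247,278) and right (402,290), so the flats are 30° off. The cap centre matches (0.400,-0.200). I'll turn -26° about tool z and align above it.

Emit:
{"name": "move_arm", "arguments": {"series": "31 -2 30 0 0 -7;31 -2 30 0 0 -14;31 -2 30 0 0 -21;31 -2 30 0 0 -26;31 -2 30 0 0 -26;31 -2 30 0 0 -26"}}

```text
time: 3.1
position: [0.4015, -0.1999, 0.1649]
tool_rot: [0.909, 0.416, 0.0, 0.001]
ft_force: [0.5, 0.1, -0.1]
grip_width: 0.0874
grip_force: 0.0
```

```bash
python3 - <<'E'
from h import *
p=np.load('w2.npy',allow_pickle=True).item();X=ray(p,(283.5,177),.112);print(X)
print(totool([X[0],X[1],.089]),robot.get_obs()['position'],robot.get_obs()['q'])
E
```

```text
[ 0.4002941  -0.19993548  0.112     ]
[-0.79576636 -1.00852176 75.94011973] [ 0.40148998 -0.19991496  0.16494157] [-7.12066206e-01  4.27540282e-01  1.94528727e+00 -2.55800294e-05
  7.67227338e-01  2.09429226e-04]
```

Emit:
{"name": "move_arm", "arguments": {"series": "-1 -1 40 0 0 0;-1 -1 76 0 0 0;-1 -1 76 0 0 0;-1 -1 76 0 0 0"}}

```text
time: 3.43
position: [0.3986, -0.1986, 0.0874]
tool_rot: [0.909, 0.417, -0.001, -0.002]
ft_force: [0.0, 0.2, 0.6]
grip_width: 0.0869
grip_force: 0.0
```

Emit:
{"name": "move_arm", "arguments": {"series": "0 0 0 0 0 0;0 0 0 0 0 0;0 0 0 0 0 0;0 0 0 0 0 0;0 0 0 0 0 0;0 0 0 0 0 0", "jaw": 0, "newtons": 30}}

```text
time: 3.93
position: [0.4, -0.1994, 0.0895]
tool_rot: [0.909, 0.418, 0.0, 0.001]
ft_force: [-0.1, -1.0, -0.1]
grip_width: 0.0551
grip_force: 0.0
```

Emit:
{"name": "move_arm", "arguments": {"series": "0 0 0 0 0 0;0 0 0 0 0 0;0 0 0 0 0 0;0 0 0 0 0 0;0 0 0 0 0 0;0 0 0 0 0 0;0 0 0 0 0 0"}}

```text
time: 4.52
position: [0.3996, -0.1992, 0.0885]
tool_rot: [0.909, 0.418, -0.0, -0.0]
ft_force: [-0.3, 0.4, -0.4]
grip_width: 0.0216
grip_force: 30.0
```

Emit:
{"name": "move_arm", "arguments": {"series": "0 0 -35 0 0 0;0 0 -75 0 0 0;0 0 -75 0 0 0;122 -27 -90 0 0 0;122 -27 -90 0 0 0;122 -27 -90 0 0 0;122 -27 -90 0 0 0;122 -27 -90 0 0 0"}}

```text
time: 5.18
position: [0.4588, -0.0868, 0.1783]
tool_rot: [0.908, 0.42, -0.0, -0.0]
ft_force: [-1.0, 0.0, -2.0]
grip_width: 0.0219
grip_force: 30.0
```

```bash
python3 - <<'E'
from h import *
o=robot.get_obs(); print(o['position'],o['time'],o['ft_force'],o['grip_width'])
p=robot.camera('wrist'); save(p,'w3'); np.save('w3.npy',p,allow_pickle=True)
for t in ['gauge','gauge_grip','mouth_left','mouth_middle','mouth_right','bush_1','tray_floor','nest_board']:
    print(t,[(np.round(d['xyz'],4).tolist(),round(d['p'],2)) for d in robot.tip_of(p,t)[:3]])
E
```

```text
[ 0.4588185  -0.08680358  0.17828951] 5.1833 [-1.02377671  0.00479432 -1.98096535] 0.02189355193121416
gauge [([0.4606, -0.0877, 0.0976], 0.76)]
gauge_grip [([0.459, -0.0873, 0.1767], 0.93)]
mouth_left [([0.4994, 0.0392, 0.0472], 0.94)]
mouth_middle [([0.5111, -0.0284, 0.0498], 0.82)]
mouth_right [([0.5166, -0.1074, 0.0499], 0.72), ([0.5004, 0.0395, 0.0471], 0.6)]
bush_1 [([0.5105, -0.0334, 0.0127], 0.98), ([0.502, 0.0389, 0.0103], 0.97), ([0.5199, -0.1062, 0.0114], 0.59)]
tray_floor [([0.5788, -0.2665, 0.0026], 0.98)]
nest_board [([0.5082, -0.0366, -0.0023], 0.69)]
```

View pics/w3.png

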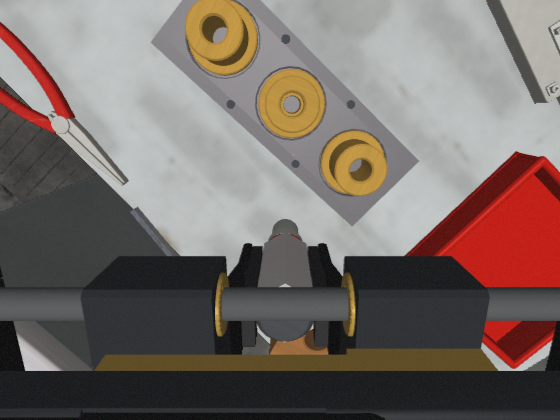

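The left bush's top face is centred at (214,32), the middle one at (291,103) and the right one at (360,168). The gauge hangs vertically between the fingers.

```bash
python3 - <<'E'
from h import *
p=np.load('w3.npy',allow_pickle=True).item()
g=cv2.medianBlur(cv2.cvtColor(p['img'],cv2.COLOR_RGB2GRAY),3)
for uv in [(214,32),(291,103),(360,168)]:
    print(ray(p,uv,.049))
c=cv2.HoughCircles(g,cv2.HOUGH_GRADIENT,1.0,3,param1=120,param2=18,minRadius=24,maxRadius=32)
for a in ([] if c is None else c[0][:12]): print(a,ray(p,a[:2],.049).round(4))
o=robot.get_obs()
print(totool([*ray(p,(214,32),.049)[:2],.165]),o['position'],o['ft_force'])
E
```

```text
[0.50069755 0.03750624 0.049     ]
[ 0.51066304 -0.03190453  0.049     ]
[ 0.51989812 -0.10145473  0.049     ]
[353.5 162.5  31.4] [ 0.5187 -0.095   0.049 ]
[360.5 169.5  25.7] [ 0.5195 -0.1026  0.049 ]
[358.5 164.5  29.1] [ 0.5206 -0.0986  0.049 ]
[288.5  97.5  31.4] [ 0.5117 -0.0279  0.049 ]
[222.5  41.5  31.4] [0.501  0.0294 0.049 ]
[291.5 105.5  31.4] [ 0.5098 -0.0335  0.049 ]
[221.5  38.5  26.8] [0.5018 0.0312 0.049 ]
[354.5 165.5  31.4] [ 0.5179 -0.0973  0.049 ]
[291.5  98.5  30.3] [ 0.5129 -0.0298  0.049 ]
[286.5 106.5  31.4] [ 0.5066 -0.0317  0.049 ]
[348.5 164.5  31.4] [ 0.5149 -0.0937  0.049 ]
[295.5 104.5  31.4] [ 0.5125 -0.0348  0.049 ]
[124.24375672 -50.97844275  13.39308533] [ 0.45822837 -0.0898975   0.17839196] [ 0.59624361  0.34306651 -1.37650827]
```

Emit:
{"name": "move_arm", "arguments": {"series": "125 -51 20 0 0 0;125 -51 20 0 0 0;125 -51 20 0 0 0;125 -51 20 0 0 0;125 -51 20 0 0 0;125 -51 30 0 0 0;125 -51 30 0 0 0;125 -51 30 0 0 0"}}

```text
time: 6.3
position: [0.5004, 0.0378, 0.1479]
tool_rot: [0.909, 0.417, -0.001, -0.0]
ft_force: [0.4, 0.2, -1.9]
grip_width: 0.0217
grip_force: 29.9
```

View pics/s2.png

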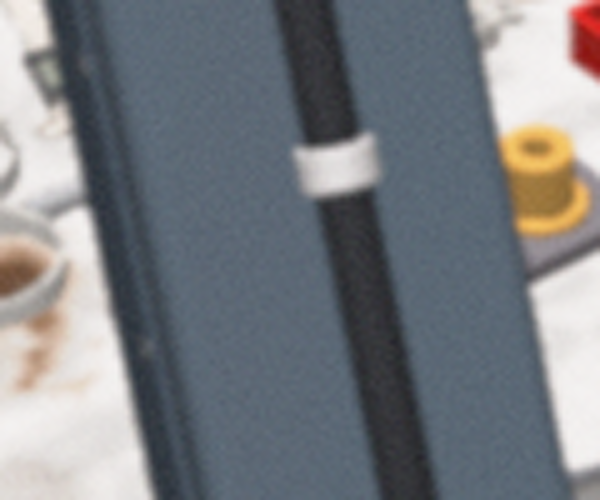

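The arm hides the bush in this view. I'll go down by feel: first to about 6 mm below the mouth.

Emit:
{"name": "move_arm", "arguments": {"series": "1 0 10 0 0 0;1 0 17 0 0 0;1 0 19 0 0 0;1 0 21 0 0 0;1 0 23 0 0 0;1 0 25 0 0 0;1 0 25 0 0 0"}}

```text
time: 7.23
position: [0.5018, 0.0399, 0.1232]
tool_rot: [0.909, 0.418, -0.0, -0.0]
ft_force: [0.2, -0.3, -0.8]
grip_width: 0.0217
grip_force: 29.9
```

Emit:
{"name": "move_arm", "arguments": {"series": "0 0 1 0 0 0;0 0 2 0 0 0;0 0 3 0 0 0;0 0 4 0 0 0;0 0 4 0 0 0", "newtons": 12}}

```text
time: 7.65
position: [0.5021, 0.0398, 0.1195]
tool_rot: [0.909, 0.418, 0.0, 0.0]
ft_force: [0.7, 1.0, -1.7]
grip_width: 0.0223
grip_force: 12.0
```

Emit:
{"name": "move_arm", "arguments": {"series": "0 0 1 0 0 0;0 0 2 0 0 0;0 0 3 0 0 0;0 0 3 0 0 0"}}

```text
time: 7.98
position: [0.5021, 0.0398, 0.1164]
tool_rot: [0.909, 0.418, 0.0, 0.0]
ft_force: [-0.2, 0.2, -2.5]
grip_width: 0.0216
grip_force: 12.0
```

Emit:
{"name": "move_arm", "arguments": {"series": "0 0 1 0 0 0;0 0 2 0 0 0;0 0 3 0 0 0;0 0 3 0 0 0"}}

```text
time: 8.32
position: [0.5021, 0.0398, 0.1134]
tool_rot: [0.909, 0.418, 0.0, 0.0]
ft_force: [1.2, 0.0, -1.5]
grip_width: 0.0217
grip_force: 12.0
```

Emit:
{"name": "move_arm", "arguments": {"series": "0 0 1 0 0 0;0 0 2 0 0 0;0 0 3 0 0 0;0 0 3 0 0 0"}}

```text
time: 8.65
position: [0.5021, 0.0398, 0.1104]
tool_rot: [0.909, 0.418, 0.0, 0.0]
ft_force: [1.2, -0.4, -1.7]
grip_width: 0.0216
grip_force: 12.0
```

Emit:
{"name": "move_arm", "arguments": {"series": "0 0 1 0 0 0;0 0 2 0 0 0;0 0 3 0 0 0;0 0 3 0 0 0"}}

```text
time: 8.98
position: [0.5021, 0.0398, 0.1074]
tool_rot: [0.909, 0.418, 0.0, 0.0]
ft_force: [1.9, -1.0, -2.0]
grip_width: 0.0222
grip_force: 12.0
```

Emit:
{"name": "move_arm", "arguments": {"series": "0 0 1 0 0 0;0 0 2 0 0 0;0 0 3 0 0 0;0 0 3 0 0 0"}}

```text
time: 9.32
position: [0.5021, 0.0398, 0.1044]
tool_rot: [0.909, 0.418, 0.0, 0.0]
ft_force: [2.6, -0.5, -2.6]
grip_width: 0.0218
grip_force: 12.0
```

Emit:
{"name": "move_arm", "arguments": {"series": "0 0 1 0 0 0;0 0 2 0 0 0;0 0 3 0 0 0;0 0 3 0 0 0"}}

```text
time: 9.65
position: [0.5021, 0.0398, 0.1014]
tool_rot: [0.909, 0.418, 0.0, 0.0]
ft_force: [1.1, -0.8, -2.5]
grip_width: 0.0223
grip_force: 12.0
```

Emit:
{"name": "move_arm", "arguments": {"series": "0 0 0.7 0 0 0;0 0 1.4 0 0 0;0 0 1.4 0 0 0"}}

```text
time: 9.9
position: [0.5021, 0.0398, 0.1001]
tool_rot: [0.909, 0.418, 0.0, 0.0]
ft_force: [2.5, -0.1, -0.7]
grip_width: 0.022
grip_force: 12.0
```

Emit:
{"name": "move_arm", "arguments": {"series": "0 0 0.5 0 0 0;0 0 1 0 0 0;0 0 1 0 0 0"}}

```text
time: 10.15
position: [0.5021, 0.0398, 0.0995]
tool_rot: [0.909, 0.418, 0.0, 0.0]
ft_force: [0.9, -0.4, 3.6]
grip_width: 0.0218
grip_force: 12.0
```

Emit:
{"name": "move_arm", "arguments": {"series": "0 0 0.5 0 0 0;0 0 0.5 0 0 0"}}

```text
time: 10.32
position: [0.5022, 0.0398, 0.0994]
tool_rot: [0.909, 0.418, 0.0, 0.0]
ft_force: [1.0, -0.0, 6.3]
grip_width: 0.0221
grip_force: 12.0
```

Left is a good bush: fully in at TCP 0.0995. Next the middle one.

Emit:
{"name": "move_arm", "arguments": {"series": "0 0 -20 0 0 0;0 0 -40 0 0 0;0 0 -40 0 0 0;-48 54 -40 0 0 0;-48 54 -40 0 0 0;-48 54 -40 0 0 0;-48 54 -40 0 0 0;-48 54 -36 0 0 0"}}

```text
time: 10.98
position: [0.5105, -0.0313, 0.134]
tool_rot: [0.909, 0.417, -0.001, -0.001]
ft_force: [-0.0, -0.2, -1.4]
grip_width: 0.0219
grip_force: 12.0
```

```bash
python3 - <<'E'
from h import *
o=robot.get_obs(); print(o['position'],o['ft_force'],totool([.512,-.0315,.1275]))
E
```

```text
[ 0.51049147 -0.03132571  0.13399371] [-0.00446776 -0.21750805 -1.44391413] [0.85578176 1.27334559 6.4900332 ]
```

Emit:
{"name": "move_arm", "arguments": {"series": "0 0 3 0 0 0;0 0 5 0 0 0;0 0 7 0 0 0;0 0 9 0 0 0;0 0 10 0 0 0;0 0 11 0 0 0;0 0 11 0 0 0"}}

```text
time: 11.57
position: [0.5116, -0.0316, 0.1235]
tool_rot: [0.909, 0.418, -0.0, -0.0]
ft_force: [-0.7, 0.2, -1.4]
grip_width: 0.022
grip_force: 12.0
```

Emit:
{"name": "move_arm", "arguments": {"series": "0 0 1 0 0 0;0 0 2 0 0 0;0 0 3 0 0 0;0 0 3 0 0 0"}}

```text
time: 11.9
position: [0.5118, -0.032, 0.1206]
tool_rot: [0.909, 0.418, 0.0, 0.0]
ft_force: [-0.8, -1.1, -1.9]
grip_width: 0.0218
grip_force: 12.0
```

Emit:
{"name": "move_arm", "arguments": {"series": "0 0 1 0 0 0;0 0 2 0 0 0;0 0 2 0 0 0"}}

```text
time: 12.15
position: [0.5117, -0.032, 0.1186]
tool_rot: [0.909, 0.418, 0.0, 0.0]
ft_force: [-0.8, -0.4, -1.5]
grip_width: 0.0217
grip_force: 12.0
```

Emit:
{"name": "move_arm", "arguments": {"series": "0 0 1 0 0 0;0 0 2 0 0 0;0 0 2 0 0 0"}}

```text
time: 12.4
position: [0.5117, -0.0319, 0.1165]
tool_rot: [0.909, 0.418, 0.0, 0.0]
ft_force: [-0.1, -1.4, -1.6]
grip_width: 0.0217
grip_force: 12.0
```

Emit:
{"name": "move_arm", "arguments": {"series": "0 0 1 0 0 0;0 0 2 0 0 0;0 0 2 0 0 0"}}

```text
time: 12.65
position: [0.5117, -0.0318, 0.1145]
tool_rot: [0.909, 0.418, 0.0, 0.0]
ft_force: [0.5, -1.3, -1.8]
grip_width: 0.0216
grip_force: 12.0
```

Emit:
{"name": "move_arm", "arguments": {"series": "0 0 1 0 0 0;0 0 2 0 0 0;0 0 2 0 0 0"}}

```text
time: 12.9
position: [0.5118, -0.032, 0.1127]
tool_rot: [0.909, 0.418, 0.0, 0.0]
ft_force: [-1.8, -2.4, 0.5]
grip_width: 0.022
grip_force: 12.0
```

Emit:
{"name": "move_arm", "arguments": {"series": "0 0 1 0 0 0;0 0 2 0 0 0;0 0 2 0 0 0"}}

```text
time: 13.15
position: [0.5122, -0.032, 0.1116]
tool_rot: [0.909, 0.418, 0.001, 0.001]
ft_force: [-2.4, -2.7, 8.3]
grip_width: 0.0221
grip_force: 12.0
```

Emit:
{"name": "move_arm", "arguments": {"series": "0 0 0.6 0 0 0;0 0 0.6 0 0 0;0 0 0.6 0 0 0"}}

```text
time: 13.4
position: [0.5123, -0.0319, 0.1115]
tool_rot: [0.909, 0.418, 0.001, 0.001]
ft_force: [-1.8, -1.7, 12.3]
grip_width: 0.0217
grip_force: 12.0
```

The middle bush stops the gauge about 16 mm down, so it's the failed one. Next the right one.

Emit:
{"name": "move_arm", "arguments": {"series": "0 0 -15 0 0 0;0 0 -30 0 0 0;0 0 -30 0 0 0;-48 54 -30 0 0 0;-48 54 -30 0 0 0;-48 54 -30 0 0 0;-48 54 -30 0 0 0;-48 54 -26 0 0 0"}}

```text
time: 14.07
position: [0.5208, -0.1028, 0.1355]
tool_rot: [0.909, 0.417, -0.0, -0.001]
ft_force: [1.0, -0.1, -2.5]
grip_width: 0.0216
grip_force: 12.0
```

Emit:
{"name": "move_arm", "arguments": {"series": "0 0 3 0 0 0;0 0 6 0 0 0;0 0 8 0 0 0;0 0 9 0 0 0;0 0 10 0 0 0;0 0 11 0 0 0;0 0 11 0 0 0"}}

```text
time: 14.65
position: [0.5214, -0.1032, 0.1249]
tool_rot: [0.909, 0.418, -0.0, -0.0]
ft_force: [-0.5, -0.1, -1.2]
grip_width: 0.022
grip_force: 12.0
```

Emit:
{"name": "move_arm", "arguments": {"series": "0 0 1 0 0 0;0 0 2 0 0 0;0 0 3 0 0 0;0 0 3 0 0 0"}}

```text
time: 14.98
position: [0.5213, -0.1033, 0.1219]
tool_rot: [0.909, 0.418, -0.0, -0.0]
ft_force: [0.5, 0.2, -1.6]
grip_width: 0.022
grip_force: 12.0
```

Emit:
{"name": "move_arm", "arguments": {"series": "0 0 1 0 0 0;0 0 2 0 0 0;0 0 3 0 0 0;0 0 3 0 0 0"}}

```text
time: 15.32
position: [0.5211, -0.1031, 0.1188]
tool_rot: [0.909, 0.418, -0.0, -0.0]
ft_force: [-0.7, 1.1, -1.1]
grip_width: 0.0221
grip_force: 12.0
```

Emit:
{"name": "move_arm", "arguments": {"series": "0 0 1 0 0 0;0 0 2 0 0 0;0 0 3 0 0 0;0 0 3 0 0 0"}}

```text
time: 15.65
position: [0.5212, -0.1031, 0.1158]
tool_rot: [0.909, 0.418, -0.0, -0.0]
ft_force: [-0.4, 1.7, -2.1]
grip_width: 0.0216
grip_force: 12.0
```

Emit:
{"name": "move_arm", "arguments": {"series": "0 0 1 0 0 0;0 0 2 0 0 0;0 0 2 0 0 0"}}

```text
time: 15.9
position: [0.5212, -0.1032, 0.1138]
tool_rot: [0.909, 0.418, -0.0, -0.0]
ft_force: [-0.9, 3.4, -0.9]
grip_width: 0.0219
grip_force: 12.0
```

Emit:
{"name": "move_arm", "arguments": {"series": "0.4 -0.3 1 0 0 0;0.4 -0.3 2 0 0 0;0.4 -0.3 2 0 0 0"}}

```text
time: 16.15
position: [0.5213, -0.1029, 0.1118]
tool_rot: [0.909, 0.418, -0.0, -0.0]
ft_force: [-2.4, 1.5, -1.0]
grip_width: 0.0216
grip_force: 12.0
```

Emit:
{"name": "move_arm", "arguments": {"series": "0 0 1 0 0 0;0 0 2 0 0 0;0 0 2 0 0 0"}}

```text
time: 16.4
position: [0.5213, -0.1029, 0.1098]
tool_rot: [0.909, 0.418, -0.0, -0.0]
ft_force: [-0.4, 2.4, -1.3]
grip_width: 0.0216
grip_force: 12.0
```

Emit:
{"name": "move_arm", "arguments": {"series": "0 0 1 0 0 0;0 0 2 0 0 0;0 0 2 0 0 0"}}

```text
time: 16.65
position: [0.5213, -0.1028, 0.1078]
tool_rot: [0.909, 0.418, -0.0, -0.0]
ft_force: [-1.1, 0.9, -0.5]
grip_width: 0.022
grip_force: 12.0
```

Emit:
{"name": "move_arm", "arguments": {"series": "0 0 1 0 0 0;0 0 2 0 0 0;0 0 3 0 0 0;0 0 3 0 0 0"}}

```text
time: 16.98
position: [0.5213, -0.1028, 0.1048]
tool_rot: [0.909, 0.418, -0.0, -0.0]
ft_force: [-0.9, 1.2, -2.0]
grip_width: 0.0219
grip_force: 12.0
```

Emit:
{"name": "move_arm", "arguments": {"series": "0 0 1 0 0 0;0 0 2 0 0 0;0 0 3 0 0 0;0 0 3 0 0 0"}}

```text
time: 17.32
position: [0.5213, -0.1028, 0.1018]
tool_rot: [0.909, 0.418, -0.0, -0.0]
ft_force: [-0.5, 1.8, -1.2]
grip_width: 0.0219
grip_force: 12.0
```

Emit:
{"name": "move_arm", "arguments": {"series": "0 0 1 0 0 0;0 0 2 0 0 0;0 0 2 0 0 0"}}

```text
time: 17.57
position: [0.5213, -0.1028, 0.0999]
tool_rot: [0.909, 0.418, -0.0, -0.0]
ft_force: [-1.3, 1.2, -1.3]
grip_width: 0.0216
grip_force: 12.0
```

Emit:
{"name": "move_arm", "arguments": {"series": "0 0 0.7 0 0 0;0 0 1.4 0 0 0;0 0 1.4 0 0 0"}}

```text
time: 17.82
position: [0.5213, -0.1028, 0.0993]
tool_rot: [0.909, 0.418, -0.0, 0.0]
ft_force: [-2.2, 1.7, 5.7]
grip_width: 0.022
grip_force: 12.0
```

Emit:
{"name": "move_arm", "arguments": {"series": "0 0 0.5 0 0 0;0 0 0.5 0 0 0"}}

```text
time: 17.98
position: [0.5213, -0.1028, 0.0993]
tool_rot: [0.909, 0.418, 0.0, 0.0]
ft_force: [-3.7, 1.7, 8.8]
grip_width: 0.022
grip_force: 12.0
```

Emit:
{"name": "move_arm", "arguments": {"series": "0 0 -25 0 0 0;0 0 -55 0 0 0;0 0 -55 0 0 0;-152 -29 -55 0 0 0;-152 -29 -55 0 0 0;-152 -29 -55 0 0 0;-152 -29 -55 0 0 0;-152 -29 -55 0 0 0", "newtons": 25}}

```text
time: 18.65
position: [0.3973, -0.2021, 0.1529]
tool_rot: [0.91, 0.416, -0.001, 0.0]
ft_force: [-0.9, 0.2, -1.2]
grip_width: 0.0217
grip_force: 25.0
```

Emit:
{"name": "move_arm", "arguments": {"series": "0 0 0 0 0 0;0 0 0 0 0 0;0 0 0 0 0 0"}}

```text
time: 18.9
position: [0.4015, -0.1994, 0.1531]
tool_rot: [0.908, 0.418, 0.0, 0.001]
ft_force: [0.3, -0.4, -1.0]
grip_width: 0.0219
grip_force: 25.0
```

```bash
python3 - <<'E'
from h import *
o=robot.get_obs(); print(o['position'],o['ft_force'],totool([.3998,-.1995,.0895]))
E
```

```text
[ 0.40151312 -0.19939818  0.1531418 ] [ 0.2551107  -0.41686512 -1.04569635] [-1.20030574 -1.33938568 63.63952575]
```

Emit:
{"name": "move_arm", "arguments": {"series": "-0.5 -0.5 20 0 0 0;-0.5 -0.5 27 0 0 0;-0.5 -0.5 30 0 0 0;-0.5 -0.5 33 0 0 0;-0.5 -0.5 36 0 0 0;-0.5 -0.5 36 0 0 0"}}

```text
time: 19.4
position: [0.3999, -0.1992, 0.1169]
tool_rot: [0.909, 0.418, -0.0, -0.0]
ft_force: [0.1, 0.4, -1.2]
grip_width: 0.0219
grip_force: 25.0
```

Emit:
{"name": "move_arm", "arguments": {"series": "0 0 5 0 0 0;0 0 10 0 0 0;0 0 15 0 0 0;0 0 20 0 0 0;0 0 23 0 0 0;0 0 25 0 0 0;0 0 25 0 0 0"}}

```text
time: 19.98
position: [0.3995, -0.1992, 0.0916]
tool_rot: [0.909, 0.418, -0.0, -0.0]
ft_force: [-0.6, -0.2, -1.4]
grip_width: 0.0218
grip_force: 25.0
```

Emit:
{"name": "move_arm", "arguments": {"series": "0 0 1 0 0 0;0 0 2 0 0 0;0 0 3 0 0 0;0 0 3 0 0 0"}}

```text
time: 20.32
position: [0.3997, -0.1994, 0.0891]
tool_rot: [0.909, 0.418, -0.0, 0.0]
ft_force: [0.4, -0.5, -2.6]
grip_width: 0.0215
grip_force: 25.0
```

Emit:
{"name": "move_arm", "arguments": {"series": "0 0 0 0 0 0;0 0 0 0 0 0;0 0 0 0 0 0;0 0 0 0 0 0;0 0 0 0 0 0;0 0 0 0 0 0", "jaw": 0.6}}

```text
time: 20.82
position: [0.3997, -0.1994, 0.0892]
tool_rot: [0.909, 0.418, 0.0, 0.0]
ft_force: [-0.5, 1.0, 0.3]
grip_width: 0.05
grip_force: 0.0
```

The gauge is back and released. I'll go above the middle bush and turn so the fingers close across the row.

Emit:
{"name": "move_arm", "arguments": {"series": "0 0 -40 0 0 0;0 0 -80 0 0 0;0 0 -80 0 0 0;40 -5 -80 0 0 -7;80 -10 -80 0 0 -14;120 -15 -80 0 0 -21;160 -20 -80 0 0 -28;200 -24 -70 0 0 -35"}}

```text
time: 21.48
position: [0.5134, -0.0305, 0.1604]
tool_rot: [0.739, 0.674, 0.001, 0.001]
ft_force: [1.2, -1.8, 0.2]
grip_width: 0.0524
grip_force: 0.0
```

Emit:
{"name": "move_arm", "arguments": {"series": "0 0 0 0 0 -7;0 0 0 0 0 -13.5;0 0 0 0 0 -13.5;0 0 0 0 0 -13.5;0 0 0 0 0 -13.5;0 0 0 0 0 -13.5", "jaw": 1}}

```text
time: 21.98
position: [0.5116, -0.0325, 0.1592]
tool_rot: [0.658, 0.753, 0.0, 0.0]
ft_force: [0.5, 0.6, -0.1]
grip_width: 0.0827
grip_force: 0.0
```

```bash
python3 - <<'E'
from h import *
o=robot.get_obs(); print(o['position'],o['time'],R.from_quat(o['tool_rot']).as_matrix().round(3)[:2],totool([.5117,-.032,.044]))
p=robot.camera('top'); save(p,'t3')
for t in ['gauge','gauge_stand','tray_floor','reject_tray']:
    print(t,[(np.round(d['xyz'],4).tolist(),round(d['p'],2)) for d in robot.tip_of(p,t)[:2]])
p=robot.camera('wrist'); save(p,'w5')
for t in ['bush_1','tray_floor','mouth_right']:
    print(t,[(np.round(d['xyz'],4).tolist(),round(d['p'],2)) for d in robot.tip_of(p,t)[:3]])
E
```

```text
[ 0.51155781 -0.03247345  0.15924038] 21.9833 [[-0.134  0.991  0.   ]
 [ 0.991  0.134 -0.   ]] [  0.45285672   0.19462077 115.24038527]
gauge [([0.3978, -0.202, 0.0116], 0.44)]
gauge_stand [([0.398, -0.2013, 0.0053], 0.65)]
tray_floor [([0.5767, -0.2662, 0.0042], 0.65), ([0.5156, -0.102, 0.0526], 0.53)]
reject_tray [([0.5764, -0.2686, 0.0027], 0.68)]
bush_1 [([0.5023, 0.0378, 0.0108], 0.89), ([0.508, -0.0331, 0.0144], 0.87), ([0.5196, -0.1092, 0.0105], 0.77)]
tray_floor []
mouth_right []
```

View pics/w5.png

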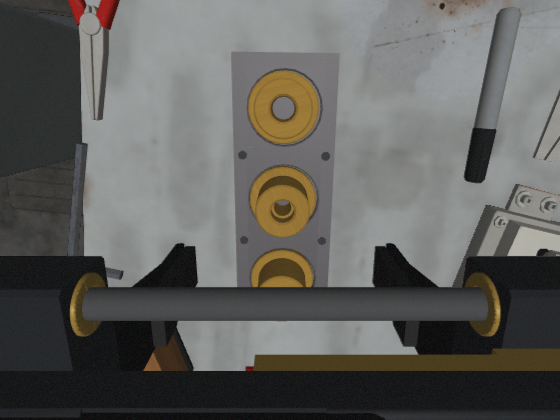

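View pics/t3.png

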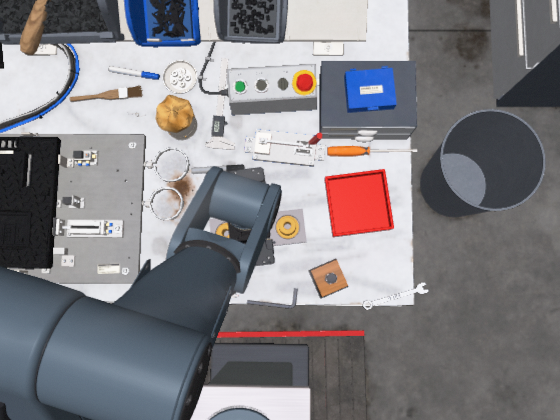

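The wrist view shows the middle bush at (283,205), midway between the fingers, with a step visible in its bore. The top view shows the gauge standing in its stand at (329,280). I'll descend and grip.

Emit:
{"name": "move_arm", "arguments": {"series": "0 0 40 0 0 0;0 0 75 0 0 0;0 0 100 0 0 0;0 0 115 0 0 0;0 0 115 0 0 0;0 0 115 0 0 0"}}

```text
time: 22.93
position: [0.5114, -0.0319, 0.0436]
tool_rot: [0.657, 0.754, -0.0, -0.001]
ft_force: [0.3, -0.1, 1.2]
grip_width: 0.0871
grip_force: 0.0
```

Emit:
{"name": "move_arm", "arguments": {"series": "0 0 0 0 0 0;0 0 0 0 0 0;0 0 0 0 0 0;0 0 0 0 0 0;0 0 0 0 0 0;0 0 0 0 0 0;0 0 0 0 0 0;0 0 0 0 0 0", "jaw": 0, "newtons": 30}}

```text
time: 23.6
position: [0.5114, -0.0319, 0.0442]
tool_rot: [0.657, 0.754, -0.0, -0.0]
ft_force: [-1.8, 0.8, 1.6]
grip_width: 0.0415
grip_force: 1.3
```

Emit:
{"name": "move_arm", "arguments": {"series": "0 0 0 0 0 0;0 0 0 0 0 0;0 0 0 0 0 0"}}

```text
time: 23.85
position: [0.511, -0.0319, 0.0442]
tool_rot: [0.657, 0.754, -0.0, -0.001]
ft_force: [-1.9, -0.6, 4.2]
grip_width: 0.0391
grip_force: 30.0
```

Emit:
{"name": "move_arm", "arguments": {"series": "0 0 -10 0 0 0;0 0 -30 0 0 0;0 0 -60 0 0 0;0 0 -80 0 0 0;0 0 -80 0 0 0;0 0 -80 0 0 0"}}

```text
time: 24.35
position: [0.5128, -0.0321, 0.1253]
tool_rot: [0.657, 0.754, 0.001, 0.002]
ft_force: [0.4, 0.4, -2.7]
grip_width: 0.0389
grip_force: 30.0
```

Emit:
{"name": "move_arm", "arguments": {"series": "-20 3 0 0 0 0;-55 8 0 0 0 0;-95 13 0 0 0 0;-135 19 0 0 0 0;-175 25 0 0 0 0;-210 30 0 0 0 0;-232 33 0 0 0 0;-242 34 0 0 0 0"}}

```text
time: 25.02
position: [0.579, -0.2708, 0.1222]
tool_rot: [0.658, 0.753, -0.0, 0.0]
ft_force: [-0.0, -0.6, -2.9]
grip_width: 0.0387
grip_force: 30.0
```

Emit:
{"name": "move_arm", "arguments": {"series": "0 0 0 0 0 0;0 0 0 0 0 0;0 0 0 0 0 0"}}

```text
time: 25.27
position: [0.5771, -0.2644, 0.123]
tool_rot: [0.657, 0.754, 0.0, -0.002]
ft_force: [-1.0, 0.8, -2.7]
grip_width: 0.039
grip_force: 30.0
```

```bash
python3 - <<'E'
from h import *
o=robot.get_obs(); print(o['position'],o['time'],o['ft_force'],R.from_quat(o['tool_rot']).as_matrix().round(3)[:2],totool([.5775,-.2675,.041]))
p=robot.camera('wrist'); save(p,'w6')
for t in ['bush_1','tray_floor']:
    print(t,[(np.round(d['xyz'],4).tolist(),round(d['p'],2)) for d in robot.tip_of(p,t)[:3]])
E
```

```text
[ 0.57713267 -0.26442573  0.1229872 ] 25.2667 [-0.99574104  0.81857979 -2.70184019] [[-0.138  0.99  -0.003]
 [ 0.99   0.138  0.003]] [-3.38047758  0.17941901 81.97576908]
bush_1 [([0.576, -0.2648, 0.0918], 0.6)]
tray_floor [([0.5785, -0.2692, 0.0038], 0.59)]
```

View pics/w6.png

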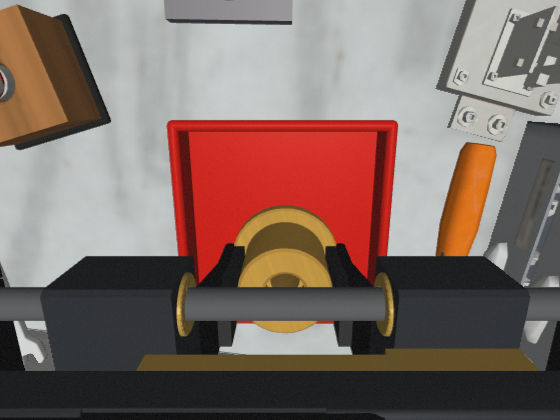

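The bush is held upright at (285,285), centred between the tray's walls (170–395). I'll lower it, gently at the end.

Emit:
{"name": "move_arm", "arguments": {"series": "0 0 20 0 0 0;0 0 40 0 0 0;0 0 55 0 0 0;0 0 65 0 0 0;0 0 72 0 0 0;0 0 76 0 0 0;0 0 76 0 0 0"}}

```text
time: 26.0
position: [0.5785, -0.2666, 0.0477]
tool_rot: [0.657, 0.754, -0.0, -0.0]
ft_force: [-0.1, -0.9, -2.3]
grip_width: 0.0389
grip_force: 30.0
```

Emit:
{"name": "move_arm", "arguments": {"series": "0 0 1 0 0 0;0 0 2 0 0 0;0 0 3 0 0 0;0 0 3 0 0 0"}}

```text
time: 26.33
position: [0.5787, -0.2672, 0.0456]
tool_rot: [0.657, 0.754, 0.0, 0.0]
ft_force: [0.0, 0.8, -1.8]
grip_width: 0.0391
grip_force: 30.0
```

Emit:
{"name": "move_arm", "arguments": {"series": "0 0 1 0 0 0;0 0 2 0 0 0;0 0 3 0 0 0;0 0 3 0 0 0"}}

```text
time: 26.67
position: [0.5784, -0.267, 0.0419]
tool_rot: [0.657, 0.754, -0.0, -0.0]
ft_force: [-0.9, -0.3, -1.4]
grip_width: 0.0387
grip_force: 30.0
```

Emit:
{"name": "move_arm", "arguments": {"series": "0 0 0.6 0 0 0;0 0 1.2 0 0 0;0 0 1.2 0 0 0"}}

```text
time: 26.92
position: [0.5786, -0.2671, 0.0413]
tool_rot: [0.657, 0.754, -0.0, 0.0]
ft_force: [-0.0, -0.5, -0.1]
grip_width: 0.0391
grip_force: 30.0
```

Emit:
{"name": "move_arm", "arguments": {"series": "0 0 0.5 0 0 0;0 0 0.8 0 0 0;0 0 0.8 0 0 0"}}

```text
time: 27.17
position: [0.5786, -0.267, 0.0412]
tool_rot: [0.657, 0.754, -0.0, 0.0]
ft_force: [-1.5, 0.9, 5.7]
grip_width: 0.0393
grip_force: 30.0
```

On the floor with a light push. Release (limited opening inside the tray) and rise.

Emit:
{"name": "move_arm", "arguments": {"series": "0 0 -0.8 0 0 0;0 0 -0.8 0 0 0;0 0 -0.8 0 0 0;0 0 -0.8 0 0 0;0 0 -0.8 0 0 0;0 0 -0.8 0 0 0", "jaw": 0.7}}

```text
time: 27.67
position: [0.5786, -0.267, 0.0408]
tool_rot: [0.657, 0.754, 0.0, -0.0]
ft_force: [-0.2, 0.1, -0.2]
grip_width: 0.0603
grip_force: 0.0
```

Emit:
{"name": "move_arm", "arguments": {"series": "0 0 -15 0 0 0;0 0 -45 0 0 0;0 0 -85 0 0 0;0 0 -120 0 0 0;0 0 -150 0 0 0;-60 0 -150 0 0 0;-60 0 -150 0 0 0;-60 0 -150 0 0 0"}}

```text
time: 28.33
position: [0.5879, -0.3313, 0.1924]
tool_rot: [0.658, 0.753, -0.001, 0.003]
ft_force: [0.6, -0.2, -0.1]
grip_width: 0.0609
grip_force: 0.0
```

```bash
python3 - <<'E'
from h import *
o=robot.get_obs(); print(o['position'],o['time'],o['ft_force'],o['grip_width'])
p=robot.camera('wrist'); save(p,'w7')
for t in ['bush_1','tray_floor','gauge','socket','nest_board']:
    print(t,[(np.round(d['xyz'],4).tolist(),round(d['p'],2)) for d in robot.tip_of(p,t)[:3]])
E
```

```text
[ 0.58786066 -0.33133031  0.19239173] 28.3333 [ 0.55858235 -0.18170494 -0.05043195] 0.060942075519808556
bush_1 [([0.5753, -0.2668, 0.0114], 0.8), ([0.5761, -0.2682, 0.0024], 0.55)]
tray_floor [([0.5785, -0.2674, 0.0034], 0.9)]
gauge []
socket []
nest_board []
```

View pics/w7.png

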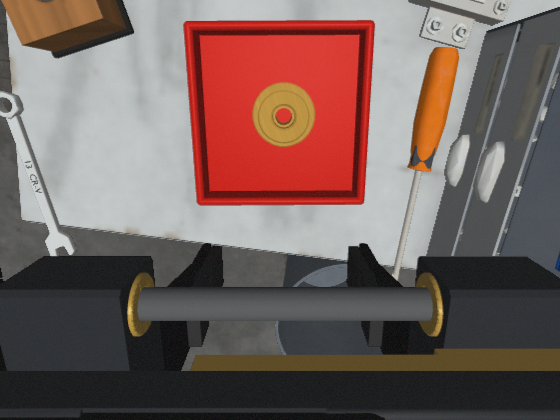

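The bush stands upright in the middle of the tray at (284,115), and the fingers are clear of it.

```bash
python3 -c "
from rig import robot
print(robot.hand_in())"
```

```text
the job is handed in; nothing more can be done
None
```

The job is handed in at about 28 s (no verdict shown): the left and right bushes took the full GO length, the middle one stopped the gauge about 16 mm down and now stands upright in the red tray, and the gauge is back in its stand.

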